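# Set the pump-down timer beside the vacuum chamber

### The job

Set the wind-up timer on the bench to 10 minutes: twist its knob clockwise past the top (15-minute) mark, then back down to 10, and let go. Press the knob down while you twist, firmly enough that the light case does not turn or slide on its plate but gently enough not to bottom its spring; leave the other things alone.

Things in the scene. Friction and masses are not known exactly. Their poses are not given: they have to be found in the camera images.
- timer: wind-up timer: round loose steel case, 90 mm across, flat top 30 mm above the plate, only about 0.2 kg, on four small rubber feet 35 mm from its axis; nothing holds it down. Origin on the axis on the plate, z up, x from the axis away from the 0 mark (which lies on the -x side).
- dial_centre (a point): centre of the white dial face on top of the case, 30 mm above the plate, axes as the timer's. Scale round its rim, from 0 at -x clockwise seen from above to 15 at +y: one tick a minute, 6 degrees each, long ticks at 0, 5, 10, 15; the thick last tick (15) is the top mark.
- knob_nominal (a point): point on the knob's axis 70 mm above the plate, fixed to the case. Here sits the black knob: round skirt 60 mm across, 8 mm thick, carrying an upright grip bar 52 mm long, 14 mm wide, 34 mm high. Its height differs from timer to timer and is not reported: skirt's upper face 44 to 62 mm, bar's top 78 to 96 mm above the plate.
- case_rim (a point): point on the case's side wall under the 0 mark, 45 mm from the axis, 20 mm above the plate; shows if the case turns or slides. Unpressed, the case turns along with the knob; 10 to 18 N of press straight down on the knob (on the skirt or through the gripped bar) holds it still. The knob sinks on a spring, 6 N per mm, bottoming after 4 mm (24 N): too hard.
- minutes (a joint): angle of the knob against the case, rad, growing clockwise from above; 0.1047 rad a minute (10 minutes 1.047, top mark 1.571), hard stop at 1.95. At 0 the bar lies along the case's x, its white-lined pointer end towards the 0 mark (-x). It starts at 2 to 6 minutes, turns against 0.12 to 0.16 N m and stays where left.
- flange_mid (a point): loose stainless flange stub beside the timer, 70 mm across, 46 mm high; the point is half-way up its axis. Bystander
- wrench_grip (a point): loose open-ended wrench, 150 mm long, lying flat; the point is on its handle. Bystander
- gasket: loose copper ring, 64 mm across, 8 mm high; origin at the centre of its underside. Bystander
- plate: flat square plate of plain aluminium fixed to the bench, 130 x 130 mm, 4 mm thick, on which the timer stands; origin at the centre of its underside, on the bench. The bystanders lie on the bench around it.
Things that resemble listed ones, but are neither listed nor needed, are in the scene too. Leave any brown or pink look-alike of the timer alone.

How it is judged:
By the outcome, as a careful person would: the job done as asked, in the order asked, and still so for the second after the job is handed in, with the robot touching nothing.
It also fails if it takes over 51 s, if anything falls off the work surface, if the arm or the gripper's body presses on something with over 40 N, if the wrist force passes 120 N, or if a joint passes its speed limit or range.

### The arm

A 7-joint arm with a two-finger parallel gripper is mounted at the origin on the work surface. World frame = base frame: x ahead of the robot, y to its left, z up, the work surface at z = 0. Lengths are in m, angles in rad, forces in N, time in s.
With the tool pointing down it reaches from about 0.4 to 0.85 m from the base axis. Payload 10.4 kg.
Tool frame: the origin (TCP) lies on the centre line of the jaws, within the pads' length; the fingertips stand r.tip_extent ahead of it and the grasp point (between the pads) lies 3 mm ahead of it (r.tip_extent is the distance from the TCP to the fingertips, in m); z points along the fingers, y is the direction in which the jaws open and shut (so a half turn about z gives the same grasp; the last joint's range is limited). The gripper opens to 87 mm and grips with 3 to 60 N. Pads are 19 mm wide; open, the fingers measure 117 mm over their backs; the gripper's body (75 mm by 190 mm) begins 51 mm behind the grasp point.
Start: joints at [-1.268, 0.332, -0.065, 1.46, 0.022, 1.35, -0.088], TCP at [0.2, 0.592, 0.245] pointing down, gripper open.
Joint ranges: [-2.6, 2.6], [-0.5, 2.12], [-1.47, 1.34], [0.16, 2.42], [-1.27, 4.41], [0.06, 2.06], [-2.6, 2.6]. Speed limits (rad/s): [2.22, 2.22, 2.79, 2.79, 3.14, 3.14, 3.14].

### API

Orientations are given as a unit quaternion [x, y, z, w].
In Python, from bench import r gives the robot as it stands. The module is installed in compiled form; this text tells all that it offers.
- The arm moves only by the shell command python3 -m jog 'ROWS' [FORCE]. ROWS is JSON, a list of rows, each a list of 5 numbers: the shift along the tool's x, y, z in cm, then the turn about the tool's z in rad, then the closure, from 0 (fully open) to 1 (shut). A call has exactly 10 rows; each row shifts and turns the pose as measured when the row begins, along the tool's axes as they then stand; what a row does not reach is not made up. A row lasts 1/10 s, in which the tool goes at most 50 mm and 8.59 degrees, less where a joint would pass 70% of its speed; a pose out of reach is approached as far as the arm can. A call with a gripper value outside its range is refused whole. The fingers move at their own pace and stop on an object; FORCE is the grip in N (left out, the last holds). Time passes only in rows, so rows that do not move let the fingers close, or fill a call up. It gives the time, the measured TCP pose, the force and the opening at its end, in the units of the state.
- r.read_state(): the state, without advancing time (a new reading comes with each control period).
- r.camera(name): name is "side" or "top"; returns a dict with "pixels" (420x560x3 uint8, red, green, blue), "fx", "fy", "cx", "cy" (pixels), "k1" (the pictures are not rectified: a ray, as slopes to the right and down, at radius r is drawn at 1 + k1 r^2 times it, then the intrinsics apply), "camera_from_world" (4x4, takes a point from world to camera coordinates). Camera axes: x right, y up, looking along -z (the intrinsics and any distortion apply to the point x, -y, -z); pixel columns grow to the right and rows downward; lengths in m; the calibration is good to about 2 mm. A picture is of the moment at which its call begins. There is no depth.
- r.close_job(): hands the job in, once; it reports no verdict.
The state is a dict: "time": time; "joint_positions": joint angles; "joint_vel": joint speeds; "joint_torque": joint torques, N m; "ee_pos": TCP position; "eef_rot": TCP orientation; "ft_force": force on the tool from outside, world axes, zero at the start; "torque": the same for the moment, N m; "width": finger opening in m.
Only numpy, scipy, OpenCV 4.12 (cv2) and the standard library are available. Lean on these libraries where they do the work, as an engineer would, in place of code of your own. Each camera call takes 0.05 s, during which the arm holds its last target. There are 200 camera calls.

## Working session

There is one attempt and no reset: what is moved stays moved. The work goes in short steps, Python scripts to look and compute and a shell command to move; the robot and the scene stay as the last step left them, time stands still between calls to the robot, and variables do not carry over. Pictures are saved under pics/ and viewed, about 8 in all and at most 12, crops included, and the job is handed in when it is done.

```bash
mkdir -p pics; cat > h.py <<'E'
import numpy as np, cv2
from bench import r
def grab(n,f=None):
    c=r.camera(n); 
    if f: cv2.imwrite(f'pics/{f}.png',c['pixels'][:,:,::-1])
    return c
def ray(c,u,v):
    K=np.array([[c['fx'],0,c['cx']],[0,c['fy'],c['cy']],[0,0,1.]])
    p=cv2.undistortPoints(np.array([[[u,v]]],float),K,np.array([c['k1'],0,0,0.]))[0,0]
    # exact inverse by fixed point
    d=np.array([(u-c['cx'])/c['fx'],(v-c['cy'])/c['fy']]);p=d.copy()
    for _ in range(50): p=d/(1+c['k1']*(p@p))
    M=np.array(c['camera_from_world']);R=M[:3,:3]
    return -R.T@M[:3,3], R.T@np.array([p[0],-p[1],-1])
def onz(c,u,v,z):
    o,d=ray(c,u,v); return o+d*(z-o[2])/d[2]
def proj(c,P):
    M=np.array(c['camera_from_world']);q=M[:3,:3]@np.array(P)+M[:3,3]
    s=np.array([q[0]/-q[2],-q[1]/-q[2]]);s=s*(1+c['k1']*(s@s))
    return np.array([s[0]*c['fx']+c['cx'],s[1]*c['fy']+c['cy']])
def tri(c1,p1,c2,p2):
    o1,d1=ray(c1,*p1);o2,d2=ray(c2,*p2)
    t=np.linalg.lstsq(np.c_[d1,-d2],o2-o1,rcond=None)[0]
    a,b=o1+d1*t[0],o2+d2*t[1]; return (a+b)/2,np.linalg.norm(a-b)
E
python3 - <<'E'
from h import *
for n in('top','side'):
    c=grab(n,n+'0'); M=np.array(c['camera_from_world']); print(n,-M[:3,:3].T@M[:3,3],c['fx'],c['k1'])
    print(np.round(M[:3,:3],2).tolist())
s=r.read_state();print({k:np.round(v,3).tolist() for k,v in s.items()},r.tip_extent)
E
```

```text
top [0.39056408 0.0562713  0.93638972] 451.36371676205266 0.003226044764382858
[[-0.03, -1.0, -0.0], [0.98, -0.03, 0.19], [-0.19, 0.0, 0.98]]
side [0.42652253 0.78627804 0.61131034] 424.96018761488835 -0.08421132732044731
[[-0.98, -0.2, -0.0], [0.12, -0.56, 0.82], [-0.17, 0.8, 0.58]]
{'time': 0.1, 'joint_positions': [-1.268, 0.333, -0.065, 1.461, 0.022, 1.35, -0.088], 'joint_vel': [0.001, -0.0, -0.001, -0.003, -0.001, 0.002, -0.001], 'joint_torque': [0.001, -62.455, 0.024, -39.071, -0.062, 0.037, 0.0], 'ee_pos': [0.2, 0.592, 0.244], 'eef_rot': [0.162, 0.987, -0.001, -0.0], 'ft_force': [0.122, -0.01, -0.295], 'torque': [-0.017, 0.012, -0.025], 'width': 0.087} 0.022
```

View pics/top0.png

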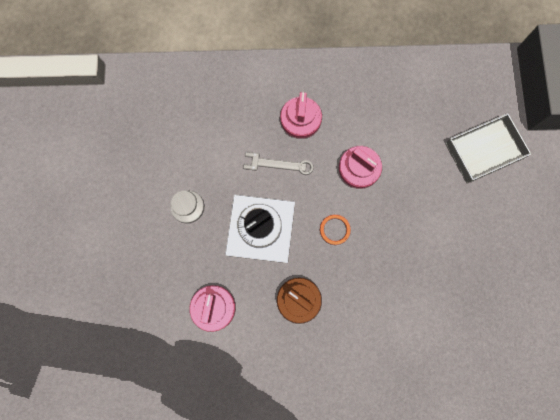

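View pics/side0.png

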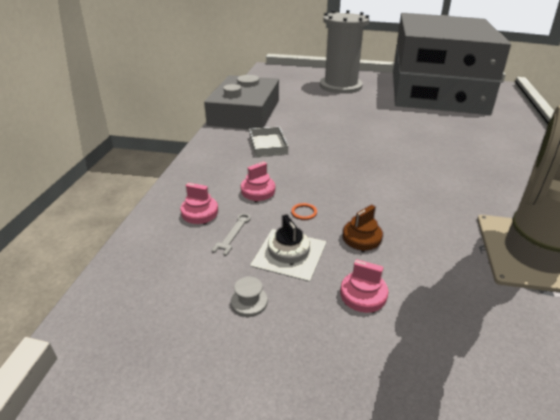

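The top view shows the white timer at about (259,226) on its plate (261,229), with the flange at (187,206), wrench at (280,163) and gasket at (335,230). In the side view the timer is at about (289,240). Next I'll crop in.

```bash
python3 - <<'E'
from h import *
a=cv2.imread('pics/top0.png')[190:265,222:300];b=cv2.imread('pics/side0.png')[205:280,250:328]
f=lambda x:cv2.resize(x,None,fx=5,fy=5,interpolation=cv2.INTER_CUBIC)
cv2.imwrite('pics/crop0.png',np.hstack([f(a),f(b)]))
t=grab('top');hsv=cv2.cvtColor(t['pixels'],cv2.COLOR_RGB2HSV);v=hsv[:,:,2]
# plate corners
m=(v>165).astype(np.uint8);n,l,st,ce=cv2.connectedComponentsWithStats(m)
k=max(range(1,n),key=lambda i:st[i,4] if 225<ce[i][0]<300 and 190<ce[i][1]<270 else 0)
ct=max(cv2.findContours((l==k).astype(np.uint8),0,2)[0],key=cv2.contourArea)
bx=cv2.boxPoints(cv2.minAreaRect(ct));P=[onz(t,*p,.004) for p in bx];print(bx.tolist(),np.round(P,4).tolist(),np.mean(P,0),np.linalg.norm(P[0]-P[1]))
# knob dark
for n_,c,(x0,y0,x1,y1) in(('top',t,(235,200,290,250)),('side',grab('side'),(265,210,315,260))):
    g=c['pixels'].max(2); m=np.zeros_like(g);m[y0:y1,x0:x1]=(g[y0:y1,x0:x1]<55)
    cs=sorted(cv2.findContours(m,0,2)[0],key=cv2.contourArea)[-1];print(n_,cv2.boundingRect(cs),cv2.fitEllipse(cs),cv2.contourArea(cs))
E
```

```text
[[223.39849853515625, 254.7426300048828], [233.88125610351562, 189.51663208007812], [298.6546630859375, 199.92662048339844], [288.1719055175781, 265.1526184082031]] [[0.4865, 0.1831, 0.004], [0.6247, 0.1607, 0.004], [0.5983, 0.0238, 0.004], [0.4615, 0.0498, 0.004]] [0.54271926 0.1043752  0.004     ] 0.14000828825556072
top (245, 209, 28, 28) ((259.28192138671875, 223.01341247558594), (25.413368225097656, 27.932165145874023), 172.93716430664062) 518.5
side (277, 216, 25, 29) ((288.5074157714844, 232.70970153808594), (22.12467384338379, 28.080360412597656), 167.09703063964844) 363.0
```

View pics/crop0.png

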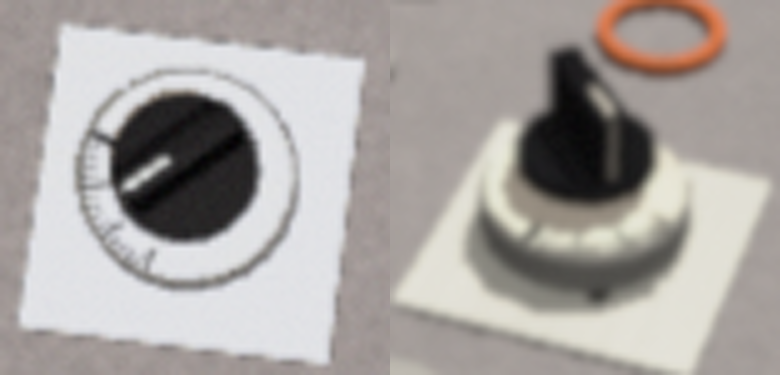

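The crops show the thick 15 tick at about crop (103,138) and the 0 mark near (152,262). The white pointer line runs from (170,158) to (124,187), so the knob sits at roughly 5–6 minutes. I'll work out the exact numbers.

```bash
cat >> h.py <<'E'
def gray(c): return cv2.cvtColor(c['pixels'],cv2.COLOR_RGB2GRAY).astype(np.float32)
def samp(g,p): return cv2.remap(g,np.float32([[p[0]]]),np.float32([[p[1]]]),cv2.INTER_LINEAR)[0,0]
def circ(c,cen,z,rs,edge):
    "radial edge points on plane z round cen -> fitted circle (cen,r,resid)"
    g=gray(c)
    for _ in range(3):
        pts=[]
        for a in np.arange(0,2*np.pi,np.pi/60):
            e=np.array([np.cos(a),np.sin(a)])
            v=np.array([samp(g,proj(c,[*(cen+e*q),z])) for q in rs])
            k=np.argmin(v) if edge=='dark' else np.argmax(np.diff(v))
            pts.append(cen+e*(rs[k] if edge=='dark' else (rs[k]+rs[k+1])/2))
        P=np.array(pts);w=np.ones(len(P),bool)
        for _ in range(4):
            s=np.linalg.lstsq(np.c_[2*P[w],np.ones(w.sum())],(P[w]**2).sum(1),rcond=None)[0]
            R=np.sqrt(s[2]+s[:2]@s[:2]);d=np.abs(np.linalg.norm(P-s[:2],axis=1)-R);w=d<max(.0015,2*np.median(d))
        cen=s[:2]
    return cen,R,np.median(d)
E
python3 - <<'E'
from h import *
t=grab('top');s=grab('side')
c0=onz(t,222+187/5,190+178/5,.034)[:2];print('c0',c0)
cd=circ(t,c0,.034,np.arange(.039,.050,.0004),'dark');print('dial top',cd)
for z in(.048,.057,.066):
    k0=onz(t,259,223,z)[:2];ks=onz(s,289,237,z)[:2]
    print(z,'skirt top',circ(t,k0,z,np.arange(.022,.038,.0004),'up'),'side',circ(s,ks,z,np.arange(.022,.038,.0004),'up'))
def line(c,x0,y0,x1,y1,th):
    g=gray(c)[y0:y1,x0:x1];ys,xs=np.nonzero(g>th);return np.c_[xs+x0,ys+y0,g[ys,xs]]
L=line(t,247,219,259,230,70);L=L[np.linalg.norm(L[:,:2]-[259.3,223],axis=1)<12.5];print(L.astype(int).tolist())
g=gray(s)[214:246,284:304].astype(int);print(g)
E
```

```text
c0 [0.5405059 0.1060661]
dial top (array([0.54213432, 0.10645573]), np.float64(0.043934428682895287), np.float64(0.000479817755100264))
0.048 skirt top (array([0.54388722, 0.10716413]), np.float64(0.030017866195593507), np.float64(0.00039079567898556676)) side (array([0.54411095, 0.10403513]), np.float64(0.03025475507608046), np.float64(0.0013402555059248838))
0.057 skirt top (array([0.54218096, 0.10668219]), np.float64(0.029715035657695427), np.float64(0.0004189551540979778)) side (array([0.54233514, 0.11508375]), np.float64(0.029840207964715124), np.float64(0.0011369864095972775))
0.066 skirt top (array([0.54047752, 0.10615651]), np.float64(0.029404411677763188), np.float64(0.0005206732077386554)) side (array([0.54044059, 0.12591427]), np.float64(0.029386093934277255), np.float64(0.001197107977548826))
[[253, 221, 99], [254, 221, 133], [255, 221, 120], [252, 222, 117], [253, 222, 173], [254, 222, 196], [255, 222, 165], [256, 222, 80], [250, 223, 100], [251, 223, 143], [252, 223, 173], [253, 223, 180], [254, 223, 144], [255, 223, 91], [249, 224, 117], [250, 224, 179], [251, 224, 206
[... 2258 characters left out ...]
  30  46
   99 163]
 [ 21  17  18  17  18  12  11  13  29  51  66  55  34  25  26  30  30  56
  112 175]
 [ 22  17  17  18  17  14  12  13  28  51  63  53  34  26  26  27  39  78
  139 194]
 [ 24  20  18  16  16  17  14  13  26  45  55  46  32  26  26  31  57 111
  171 213]
 [ 25  22  21  17  16  18  17  14  23  31  38  35  27  25  28  45  90 151
  199 222]
 [ 24  23  21  19  19  20  20  19  23  25  28  25  27  31  42  74 127 184
  218 227]
 [ 26  22  23  22  23  22  23  23  25  23  28  35  46  58  74 106 154 202
  223 229]
 [ 52  43  40  37  35  31  32  33  38  45  52  67  84  96 110 138 179 214
  225 229]
 [ 93  84  78  75  68  65  64  66  74  84  93 104 118 129 139 164 199 221
  227 229]]
```

```bash
python3 - <<'E'
from h import *
t=grab('top');s=grab('side')
for a,b in(((247.6,226.4),(293.6,227.3)),((254.5,221.4),(290,221.8)),((255.2,221.2),(290,221.2))): print('tri',tri(t,a,s,b))
P=tri(t,(247.6,226.4),s,(293.6,227.3))[0]
o,d=ray(s,294,241);k=((P[:2]-o[:2])@d[:2])/(d[:2]@d[:2]);print('bar base on side ray',o+k*d)
z=P[2]
L=[(254.2,221.3),(253.9,222),(251.9,223.4),(251,224.2),(249.6,225.2),(248.6,226.2)]
W=np.array([onz(t,*p,z)[:2] for p in L]);v=cv2.fitLine(W.astype(np.float32),2,0,.01,.01).ravel();print('bar dir deg',np.degrees(np.arctan2(v[1],v[0])),v[2:])
cd=np.array([.5424,.1067])
# dial tick profile at r=36..42 on z=.034
g=gray(t);A=np.arange(90,260,1.5)
for rr in(.037,.041):
  print(rr,[(a,int(samp(g,proj(t,[cd[0]+rr*np.cos(np.radians(a)),cd[1]+rr*np.sin(np.radians(a)),.034])))) for a in A if samp(g,proj(t,[cd[0]+rr*np.cos(np.radians(a)),cd[1]+rr*np.sin(np.radians(a)),.034]))<190])
E
```

```text
tri (array([0.53078717, 0.12557311, 0.08810417]), np.float64(0.0004119241797832563))
tri (array([0.54014328, 0.11218006, 0.09032223]), np.float64(0.001280314971545463))
tri (array([0.54040614, 0.11081262, 0.09078767]), np.float64(0.0012697620128517954))
bar base on side ray [0.52941467 0.12535944 0.05268116]
bar dir deg -51.187428 [0.53555804 0.11801084]
0.037 [(np.float64(93.0), 188), (np.float64(94.5), 175), (np.float64(96.0), 167), (np.float64(97.5), 189), (np.float64(121.5), 181), (np.float64(123.0), 161), (np.float64(124.5), 164), (np.float64(126.0), 181), (np.float64(151.5), 182), (np.float64(153.0), 168), (np.float64(154.5), 171), (np.float64(156.0), 181)]
0.041 [(np.float64(90.0), 171), (np.float64(91.5), 176), (np.float64(93.0), 170), (np.float64(94.5), 154), (np.float64(96.0), 163), (np.float64(97.5), 187), (np.float64(100.5), 182), (np.float64(102.0), 186), (np.float64(105.0), 188), (np.float64(106.5), 179), (np.float64(108.0), 186), (np.float64(112.5), 181), (np.float64(114.0), 184), (np.float64(118.5), 180), (np.float64(120.0), 174), (np.float64(121.5), 177), (np.float64(123.0), 172), (np.float64(124.5), 162), (np.float64(126.0), 167), (np.float64(127.5), 175), (np.float64(129.0), 173), (np.float64(130.5), 167), (np.float64(132.0), 170), (np.float64(133.5), 180), (np.float64(135.0), 181), (np.float64(136.5), 176), (np.float64(138.0), 179), (np.float64(139.5), 182), (np.float64(141.0), 173), (np.float64(142.5), 160), (np.float64(144.0), 162), (np.float64(145.5), 167), (np.float64(147.0), 171), (np.float64(148.5), 172), (np.float64(150.0), 178), (np.float64(151.5), 183), (np.float64(153.0), 183), (np.float64(154.5), 167), (np.float64(156.0), 159), (np.float64(157.5), 184)]
```

The long ticks for 0, 5 and 10 lie at about 154°, 124° and 95° in world angle. The bar is at about 122–129°, its top near z=0.089 and the skirt at about 0.053. The axis is at about (0.542, 0.107). Now I'll move over the timer.

```bash
python3 -m jog '[[-4,-2.9,0,0,0],[-4,-2.9,0,0,0],[-4,-2.9,0,0,0],[-4,-2.9,0,0,0],[-4,-2.9,0,0,0],[-4,-2.9,0,0,0],[-4,-2.9,0,0,0],[-4,-2.9,0,0,0],[-4,-2.9,0,0,0],[-4,-2.9,0,0,0]]' 20
cat >> h.py <<'E'
from scipy.spatial.transform import Rotation as Ro
def rep(tx=.5424,ty=.1067):
    s=r.read_state();R=Ro.from_quat(s['eef_rot']).as_matrix();p=np.array(s['ee_pos'])
    e=R.T@(np.array([tx,ty,p[2]])-p)*100
    print('t',round(s['time'],2),'p',p.round(4),'xang',round(np.degrees(np.arctan2(R[1,0],R[0,0])),2),'tilt',np.degrees(np.arccos(-R[2,2])).round(2),'togo cm',e.round(2),'F',np.round(s['ft_force'],1),'Mz',round(s['torque'][2],2),'w',round(s['width'],4),'q7',round(s['joint_positions'][6],2))
E
python3 - <<'E'
from h import *
rep()
L=np.array([[253,221,99],[254,221,133],[255,221,120],[252,222,117],[253,222,173],[254,222,196],[255,222,165],[256,222,80],[250,223,100],[251,223,143],[252,223,173],[253,223,180],[254,223,144],[255,223,91],[249,224,117],[250,224,179],[251,224,206],[252,224,177],[253,224,118],[248,225,143],[249,225,175],[250,225,191],[251,225,172],[252,225,98],[249,226,178],[250,226,120],[251,226,75]],float)
w=L[:,2]-30;m=(L[:,:2]*w[:,None]).sum(0)/w.sum();C=((L[:,:2]-m).T*w)@(L[:,:2]-m);e=np.linalg.eigh(C)[1][:,1]
t=grab('top');a=onz(t,*(m+5*e),.089)-onz(t,*(m-5*e),.089);c=onz(t,*m,.089);print('line c',c,'dir',np.degrees(np.arctan2(a[1],a[0])),'to axis',np.degrees(np.arctan2(c[1]-.1067,c[0]-.5424)))
E
```

```text
time: 1.4
ee_pos: [0.4868, 0.1884, 0.2434]
eef_rot: [0.156, 0.988, 0.002, -0.001]
ft_force: [1.3, -0.0, -0.3]
width: 0.087
t 1.4 p [0.4868 0.1884 0.2434] xang 162.1 tilt 0.28 togo cm [-7.8  -6.06 -0.04] F [ 1.3 -0.  -0.3] Mz 0.01 w 0.087 q7 0.83
line c [0.53573182 0.11751354 0.089     ] dir 122.12047117765987 to axis 121.66011280627285
```

```bash
python3 -m jog '[[-2.6,-2,0,0,0.4],[-2.6,-2,0,0,0.4],[-2.4,-2,0,0,0.4],[0,0,1.8,0.1,0.4],[0,0,1.8,0.1,0.4],[0,0,1.8,0.1,0.4],[0,0,1.8,0.1,0.4],[0,0,1.8,0.1,0.4],[0,0,1.8,0.1,0.4],[0,0,1.8,0.1,0.4]]' 20 >/dev/null
python3 -c "
from h import *
rep()"
```

```text
t 2.45 p [0.5508 0.0911 0.117 ] xang 119.51 tilt 0.63 togo cm [ 1.77  0.04 -0.  ] F [ 0.  -0.2  0. ] Mz -0.01 w 0.0525 q7 0.39
```

```bash
python3 -m jog '[[0.6,0,0,-0.02,0.4],[0.5,0,0,-0.02,0.4],[0.3,0,0,0,0.4],[0.2,0,0,0,0.4],[0.1,0,0,0,0.4],[0,0,0,0,0.4],[0,0,0,0,0.4],[0,0,0,0,0.4],[0,0,0,0,0.4],[0,0,0,0,0.4]]' 20 >/dev/null
python3 -c "
from h import *
rep()
t=grab('top');s=grab('side')
f=lambda x:cv2.resize(x[:,:,::-1],None,fx=4,fy=4,interpolation=cv2.INTER_CUBIC)
cv2.imwrite('pics/crop1.png',np.hstack([f(t['pixels'][180:275,215:310]),f(s['pixels'][190:285,240:335])]))"
```

```text
t 3.45 p [0.5418 0.1077 0.1191] xang 122.45 tilt 0.72 togo cm [-0.11 -0.    0.  ] F [-0.1  0.8  0. ] Mz -0.03 w 0.0522 q7 0.4
```

View pics/crop1.png

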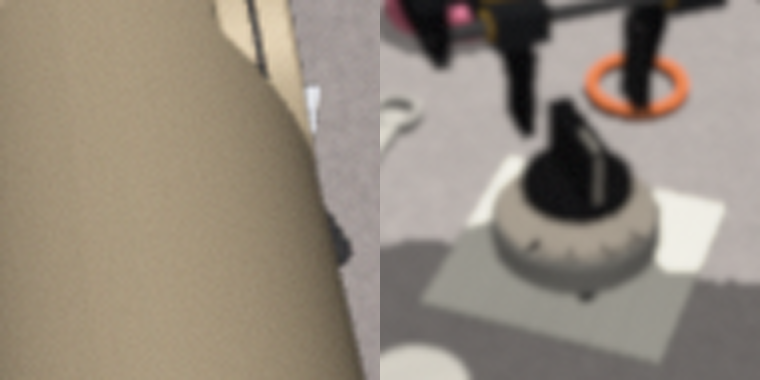

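The arm blocks the top view. The side view shows the open fingers straddling the bar, with tips at crop (523,135) and (640,108), and the timer untouched. Now I'll descend around the bar.

```bash
python3 -m jog '[[-0.1,0,0.5,0,0.5],[0,0,0.5,0,0.5],[0,0,0.5,0,0.6],[0,0,0.5,0,0.65],[0,0,0.4,0,0.65],[0,0,0.2,0,0.7],[0,0,0.1,0,0.7],[0,0,0,0,0.7],[0,0,0,0,0.7],[0,0,0,0,0.7]]' 20 >/dev/null
python3 -c "
from h import *
rep()"
```

```text
t 4.55 p [0.5424 0.1067 0.089 ] xang 122.46 tilt 0.66 togo cm [-0. -0. -0.] F [0.  0.3 0.3] Mz -0.03 w 0.0262 q7 0.42
```

```bash
python3 -m jog '[[0,0,0.1,0,0.7],[0,0,0.1,0,0.7],[0,0,0.1,0,0.7],[0,0,0.1,0,0.7],[0,0,0.1,0,0.7],[0,0,0.1,0,0.7],[0,0,0.1,0,0.7],[0,0,0.1,0,0.7],[0,0,0.1,0,0.7],[0,0,0.1,0,0.7]]' 20 >/dev/null
python3 -c "
from h import *
rep()"
```

```text
t 5.55 p [0.5428 0.1069 0.0785] xang 122.46 tilt 0.7 togo cm [ 0.   -0.04 -0.  ] F [-0.2 -0.3 -0.5] Mz 0.02 w 0.0259 q7 0.43
```

```bash
python3 -m jog '[[0,0,0.05,0,0.7],[0,0,0.05,0,0.7],[0,0,0.05,0,0.7],[0,0,0.05,0,0.7],[0,0,0.05,0,0.7],[0,0,0.05,0,0.7],[0,0,0,0,0.7],[0,0,0,0,0.7],[0,0,0,0,0.7],[0,0,0,0,0.7]]' 20 >/dev/null
python3 -c "
from h import *
rep()"
```

```text
t 6.55 p [0.5428 0.1069 0.0774] xang 122.44 tilt 0.71 togo cm [ 0.01 -0.05 -0.  ] F [-2.3  0.1  4.2] Mz -0.04 w 0.0262 q7 0.43
```

```bash
python3 -m jog '[[0,0,0.08,0,0.7],[0,0,0.08,0,0.7],[0,0,0.08,0,0.7],[0,0,0.08,0,0.7],[0,0,0.08,0,0.7],[0,0,0.08,0,0.7],[0,0,0.08,0,0.7],[0,0,0.08,0,0.7],[0,0,0.08,0,0.7],[0,0,0.08,0,0.7]]' 20 >/dev/null
python3 -c "
from h import *
rep()"
```

```text
t 7.55 p [0.543  0.1068 0.075 ] xang 122.39 tilt 0.72 togo cm [ 0.02 -0.05 -0.  ] F [-6.4 -1.3 14.3] Mz -0.01 w 0.0259 q7 0.43
```

```bash
python3 -m jog '[[0.02,-0.03,0.06,0,0.75],[0.02,-0.03,0.06,0,0.8],[0.02,-0.03,0.06,0,0.8],[0.02,-0.03,0.06,0,0.85],[0.01,-0.02,0.06,0,0.9],[0,0,0.06,0,0.9],[0,0,0.06,0,0.9],[0,0,0.06,0,0.9],[0,0,0.06,0,0.9],[0,0,0.06,0,0.9]]' 8 >/dev/null
python3 -c "
from h import *
rep()
s=grab('side')
f=lambda x:cv2.resize(x[:,:,::-1],None,fx=6,fy=6,interpolation=cv2.INTER_CUBIC)
cv2.imwrite('pics/crop2.png',f(s['pixels'][195:285,240:335]))"
```

```text
t 8.55 p [0.5426 0.1063 0.0756] xang 122.37 tilt 0.88 togo cm [0.04 0.01 0.  ] F [-5.2 -0.8 12. ] Mz 0.06 w 0.0144 q7 0.43
```

View pics/crop2.png

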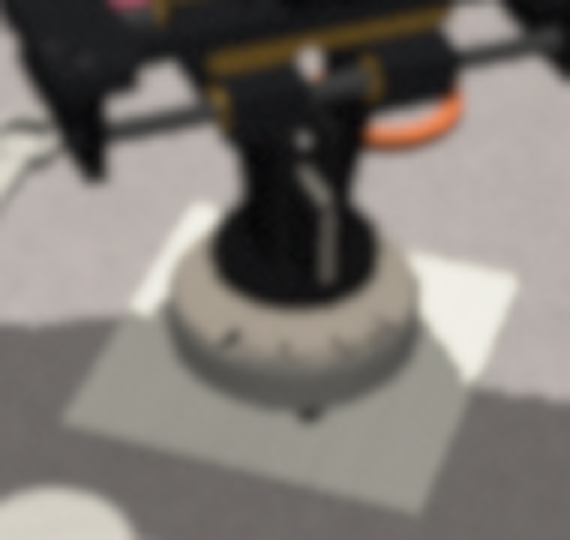

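The fingers have gripped the bar (width 14.4 mm). The case is unmoved: its thick tick is at full-image (278.3,251.7) against (278.6,252) before. Next I'll firm up the grip and see whether the sideways force can be relieved.

```bash
python3 -m jog '[[0.03,-0.04,0.07,0,0.9],[0.03,-0.04,0.07,0,0.9],[0.03,-0.04,0.07,0,0.9],[0.03,-0.04,0.07,0,0.9],[0.03,-0.04,0.07,0,0.9],[0.03,-0.04,0.07,0,0.9],[0.03,-0.04,0.07,0,0.9],[0.03,-0.04,0.07,0,0.9],[0.03,-0.04,0.07,0,0.9],[0.03,-0.04,0.07,0,0.9]]' 20 >/dev/null
python3 -c "
from h import *
rep()"
```

```text
t 9.6 p [0.5422 0.1063 0.0758] xang 122.43 tilt 1.37 togo cm [0.03 0.04 0.  ] F [-3.4 -0.8 10.1] Mz 0.19 w 0.014 q7 0.43
```

```bash
python3 -m jog '[[0,0,0.09,0,0.9],[0,0,0.09,0,0.9],[0,0,0.09,0.02,0.9],[0,0,0.09,0.04,0.9],[0,0,0.09,0.05,0.9],[0,0,0.09,0.05,0.9],[0,0,0.09,0.05,0.9],[0,0,0.09,0.05,0.9],[0,0,0.09,0.03,0.9],[0,0,0.09,0,0.9]]' 25 >/dev/null
python3 -c "
from h import *
rep()"
```

```text
t 10.6 p [0.5423 0.1061 0.0746] xang 105.23 tilt 1.38 togo cm [0.05 0.02 0.  ] F [-7.3 -0.9 16.9] Mz 0.16 w 0.0136 q7 0.16
```

```bash
python3 -m jog '[[0,0,0.06,0.03,0.9],[0,0,0.06,0.05,0.9],[0,0,0.07,0.05,0.9],[0,0,0.07,0.05,0.9],[0,0,0.07,0.05,0.9],[0,0,0.07,0.05,0.9],[0,0,0.07,0.05,0.9],[0,0,0.07,0.05,0.9],[0,0,0.07,0.03,0.9],[0,0,0.07,0,0.9]]' 25 >/dev/null
python3 -c "
from h import *
rep()
s=grab('side')
f=lambda x:cv2.resize(x[:,:,::-1],None,fx=6,fy=6,interpolation=cv2.INTER_CUBIC)
cv2.imwrite('pics/crop3.png',f(s['pixels'][195:285,240:335]))"
```

```text
t 11.6 p [0.5422 0.1061 0.0751] xang 80.89 tilt 1.41 togo cm [0.07 0.01 0.  ] F [-5.7 -1.4 13.5] Mz 0.13 w 0.0137 q7 -0.23
```

View pics/crop3.png

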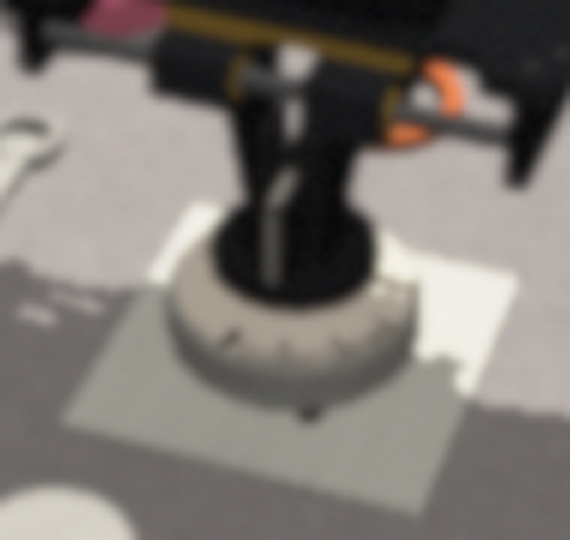

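The case is still (thick tick at crop (230,340), as before), and the pointer line has moved from (328,245) to (272,245). I'll carry on past the top mark.

```bash
python3 -m jog '[[0,0,0.07,0.03,0.9],[0,0,0.07,0.05,0.9],[0,0,0.07,0.05,0.9],[0,0,0.07,0.05,0.9],[0,0,0.07,0.05,0.9],[0,0,0.07,0.05,0.9],[0,0,0.07,0.05,0.9],[0,0,0.07,0.05,0.9],[0,0,0.07,0.04,0.9],[0,0,0.07,0,0.9]]' 25 >/dev/null
python3 -c "
from h import *
rep()
s=grab('side')
cv2.imwrite('pics/side3.png',s['pixels'][:,:,::-1])
# long-tick angles about the axis from the side view (dial plane)
g=gray(s)
for rr in(.038,.041):
  a=np.arange(50,165,1.5);v=np.array([samp(g,proj(s,[.5424+rr*np.cos(np.radians(x)),.1067+rr*np.sin(np.radians(x)),.034])) for x in a])
  k=[i for i in range(2,len(a)-2) if v[i]==v[i-2:i+3].min() and v[i]<np.median(v[max(0,i-6):i+7])-6];print(rr,[(float(a[i]),int(v[i])) for i in k])"
```

```text
t 12.65 p [0.5421 0.106  0.075 ] xang 56.02 tilt 1.48 togo cm [ 0.07 -0.02  0.  ] F [-5.8 -1.5 15. ] Mz 0.15 w 0.0135 q7 -0.63
0.038 [(63.5, 106), (93.5, 124), (123.5, 121)]
0.041 [(65.0, 109), (123.5, 111)]
```

The side view gives the 15, 10 and 5 ticks at about 64°, 94° and 124°. The pointer at 56° is therefore about 16.4 minutes, past the top mark. Now back to about 94.2°.

```bash
python3 -m jog '[[0,0,0.07,0,0.9],[0,0,0.07,-0.03,0.9],[0,0,0.07,-0.05,0.9],[0,0,0.07,-0.05,0.9],[0,0,0.07,-0.05,0.9],[0,0,0.07,-0.05,0.9],[0,0,0.07,-0.05,0.9],[0,0,0.07,-0.05,0.9],[0,0,0.07,-0.03,0.9],[0,0,0.07,0,0.9]]' 25 >/dev/null
python3 -c "
from h import *
rep()"
```

```text
t 13.7 p [0.5423 0.1059 0.0751] xang 77.54 tilt 1.64 togo cm [ 0.08 -0.01  0.  ] F [-6.5 -1.2 14.2] Mz 0.0 w 0.0136 q7 -0.27
```

```bash
python3 -m jog '[[0,0,0.07,-0.03,0.9],[0,0,0.07,-0.05,0.9],[0,0,0.07,-0.05,0.9],[0,0,0.07,-0.05,0.9],[0,0,0.07,-0.05,0.9],[0,0,0.07,-0.03,0.9],[0,0,0.07,-0.02,0.9],[0,0,0.07,0,0.9],[0,0,0.07,0,0.9],[0,0,0.07,0,0.9]]' 25 >/dev/null
python3 -c "
from h import *
rep()
s=grab('side')
f=lambda x:cv2.resize(x[:,:,::-1],None,fx=6,fy=6,interpolation=cv2.INTER_CUBIC)
cv2.imwrite('pics/crop4.png',f(s['pixels'][195:285,240:335]))"
```

```text
t 14.7 p [0.5425 0.1057 0.0752] xang 94.21 tilt 1.83 togo cm [0.1 0.  0. ] F [-5.1 -1.4 14.2] Mz -0.08 w 0.0137 q7 0.0
```

View pics/crop4.png

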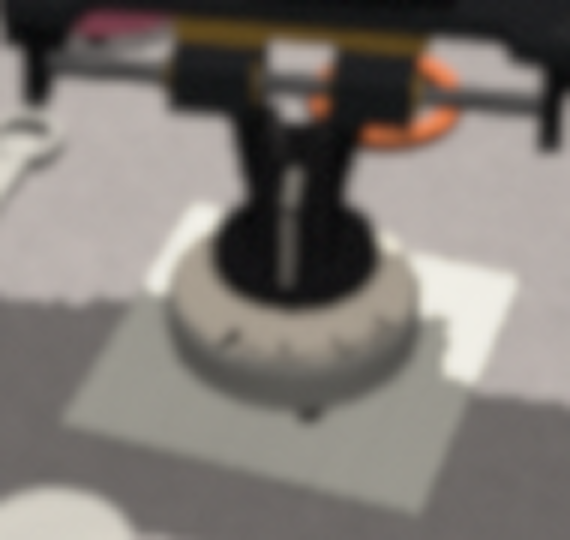

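The pointer line ends at crop (287,280), directly over the 10 tick at (285,348), and the case is unmoved. I'll open while still pressing, then lift straight up.

```bash
python3 -m jog '[[0,0,0.07,0,0.85],[0,0,0.07,0,0.8],[0,0,0.07,0,0.75],[0,0,0.07,0,0.7],[0,0,0.05,0,0.65],[0,0,0.03,0,0.65],[0,0,0,0,0.65],[0,0,-0.05,0,0.65],[0,0,-0.05,0,0.65],[0,0,-0.1,0,0.65]]' 25 >/dev/null
python3 -c "
from h import *
rep()"
```

```text
t 15.75 p [0.5495 0.1064 0.0792] xang 94.19 tilt 2.37 togo cm [ 0.08 -0.71 -0.01] F [ 1.3 -0.2  0.4] Mz -0.07 w 0.0306 q7 0.0
```

The tool sprang back 7 mm sideways as the load came off, so I'll open wider, recentre and lift.

```bash
python3 -m jog '[[0,-0.2,-0.1,0,0.55],[0,-0.2,-0.2,0,0.5],[0,-0.2,-0.3,0,0.4],[0,-0.1,-0.5,0,0.4],[0,0,-1,0,0.4],[0,0,-1,0,0.3],[0,0,-1.5,0,0.3],[0,0,-2,0,0.3],[0,0,-2,0,0.2],[0,0,-2,0,0.2]]' 25 >/dev/null
python3 -c "
from h import *
rep()"
```

```text
t 16.75 p [0.5379 0.1014 0.1907] xang 94.16 tilt 2.2 togo cm [0.5  0.49 0.03] F [-0.2  0.2  0.8] Mz 0.08 w 0.067 q7 -0.08
```

```bash
python3 -m jog '[[2,0,-2,0,0.2],[4,1,-1,0,0.1],[4,2,0,0,0],[4,2,0,0,0],[4,2,0,0,0],[4,2,0,0,0],[4,2,0,0,0],[4,2,0,0,0],[3,0,0,0,0],[0,0,0,0,0]]' 25 >/dev/null
python3 - <<'E'
from h import *
rep()
t=grab('top','top5');s=grab('side','side5')
f=lambda x:cv2.resize(x[:,:,::-1],None,fx=5,fy=5,interpolation=cv2.INTER_CUBIC)
cv2.imwrite('pics/crop5.png',np.hstack([f(t['pixels'][190:265,222:300]),f(s['pixels'][205:280,250:328])]))
try: print('dial',circ(t,np.array([.5424,.1067]),.034,np.arange(.039,.050,.0004),'dark'))
except Exception as e: print(e)
b=gray(t);g=gray({'pixels':cv2.imread('pics/top0.png')[:,:,::-1].copy()})
print('plate patch shift',cv2.phaseCorrelate(g[190:265,222:300].copy(),b[190:265,222:300].copy()))
for rr in(.037,.041):
  a=np.arange(50,165,1.5);v=np.array([samp(b,proj(t,[.5424+rr*np.cos(np.radians(x)),.1067+rr*np.sin(np.radians(x)),.034])) for x in a])
  print(rr,[(float(a[i]),int(v[i])) for i in range(2,len(a)-2) if v[i]==v[i-2:i+3].min() and v[i]<np.median(v[max(0,i-6):i+7])-6])
E
```

```text
t 17.75 p [0.6498 0.449  0.253 ] xang 93.83 tilt 3.07 togo cm [-33.41 -12.95  -1.8 ] F [0.3 0.2 0.1] Mz 0.05 w 0.087 q7 -0.46
dial (array([0.54208444, 0.10646389]), np.float64(0.043973013213899), np.float64(0.0005621980681237114))
plate patch shift ((-0.05178089165927702, 0.6127869355445981), 0.8450206543604533)
0.037 [(63.5, 88), (95.0, 178), (123.5, 163), (153.5, 174)]
0.041 [(65.0, 125), (83.0, 186), (89.0, 179), (95.0, 158), (107.0, 189), (113.0, 188), (125.0, 170), (131.0, 174), (143.0, 166), (155.0, 170)]
```

View pics/crop5.png

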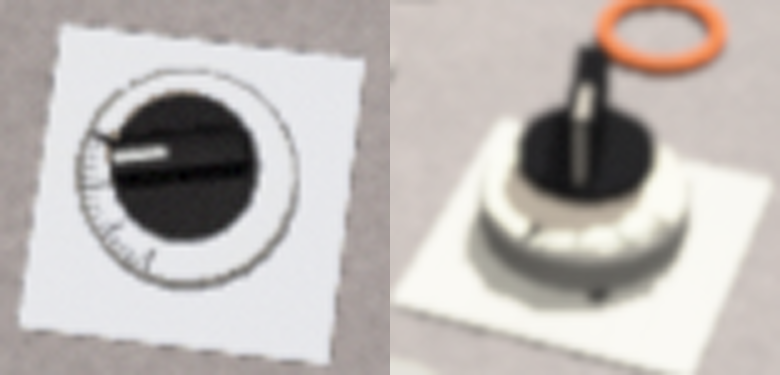

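The case is unmoved: the dial centre is within 0.1 mm of the first fit and the ticks are unchanged. I'll measure the pointer with the same method as at the start.

```bash
python3 - <<'E'
from h import *
t=grab('top');g=gray(t);ys,xs=np.nonzero(g>70);k=(xs>245)&(xs<259)&(ys>214)&(ys<230)&(np.hypot(xs-259.3,ys-223)<11.5);xs,ys=xs[k],ys[k]
w=g[ys,xs]-30;L=np.c_[xs,ys].astype(float);m=(L*w[:,None]).sum(0)/w.sum();C=((L-m).T*w)@(L-m);e=np.linalg.eigh(C)[1][:,1]
if e[0]>0:e=-e
a=onz(t,*(m+5*e),.090)-onz(t,*(m-5*e),.090);c=onz(t,*m,.090)
for n,x in(('dir',np.degrees(np.arctan2(a[1],a[0]))),('from axis',np.degrees(np.arctan2(c[1]-.1067,c[0]-.5424)))): print(n,x,'min',(154.2-x)/6)
print(L.astype(int).tolist(),m,c)
s=grab('side');g=gray(s)   # bar-end base and top line points in side view
for v in(222,226,230,235,240):
    u=np.arange(282,296);q=np.clip(g[v,282:296]-25,0,None);print(v,(u*q).sum()/q.sum(),g[v,282:296].astype(int).tolist())
o,d=ray(s,(390+0)/5-0+0+0,0)
E
```

```text
dir 98.37537644446584 min 9.304103925922357
from axis 92.6073616156462 min 10.265439730725632
[[249, 219], [250, 219], [251, 219], [252, 219], [253, 219], [254, 219], [255, 219], [249, 220], [250, 220], [251, 220], [252, 220], [253, 220], [254, 220], [255, 220], [248, 221], [249, 221], [250, 221], [251, 221], [252, 221], [253, 221], [254, 221], [255, 221], [248, 222], [249, 222], [250, 222]] [251.33258929 220.28013393] [0.54187742 0.11817562 0.09      ]
222 287.78653113087677 [199, 197, 190, 162, 117, 106, 134, 136, 104, 61, 57, 108, 162, 191]
226 287.9702572347267 [142, 125, 107, 84, 98, 159, 196, 170, 105, 51, 44, 72, 106, 135]
230 288.4975845410628 [31, 25, 21, 27, 52, 76, 75, 55, 33, 23, 24, 33, 36, 39]
235 288.7647058823529 [26, 22, 21, 28, 55, 81, 77, 54, 30, 25, 31, 36, 39, 39]
240 289.2089552238806 [24, 23, 22, 25, 50, 72, 69, 47, 30, 31, 36, 39, 38, 39]
```

```bash
python3 - <<'E'
from h import *
t=grab('top');s=grab('side');ax=np.array([.5424,.1067])
g0=gray({'pixels':cv2.imread('pics/side0.png')[:,:,::-1].copy()});g1=gray(s)
for n,g,lo in(('start',g0,290),('now',g1,285)):
    uv=[]
    for v in range(231,240):
        q=np.clip(g[v,lo:lo+8]-26,0,None);uv.append(((np.arange(lo,lo+8)*q).sum()/q.sum(),v))
    uv=np.array(uv);k=np.polyfit(uv[:,1],uv[:,0],1)
    # vertical plane through line & camera, intersect circle r=.026 about axis at mid height
    out=[]
    for v in(231,235,239):
        o,d=ray(s,np.polyval(k,v),v);d=d[:2]/np.linalg.norm(d[:2]);w=o[:2]-ax;b=w@d;tt=-b-np.sqrt(b*b-w@w+.026**2);p=w+tt*d  # near hit
        out.append(np.degrees(np.arctan2(p[1],p[0])))
    print(n,np.round(out,1))
c=t['pixels'][:,:,::-1][205:240,240:280];cv2.imwrite('pics/crop6.png',cv2.resize(c,None,fx=18,fy=15*18/15,interpolation=cv2.INTER_LANCZOS4)[:600,:780])
E
```

```text
start [121.6 121.7 121.8]
now [91.  92.  92.9]
```

View pics/crop6.png

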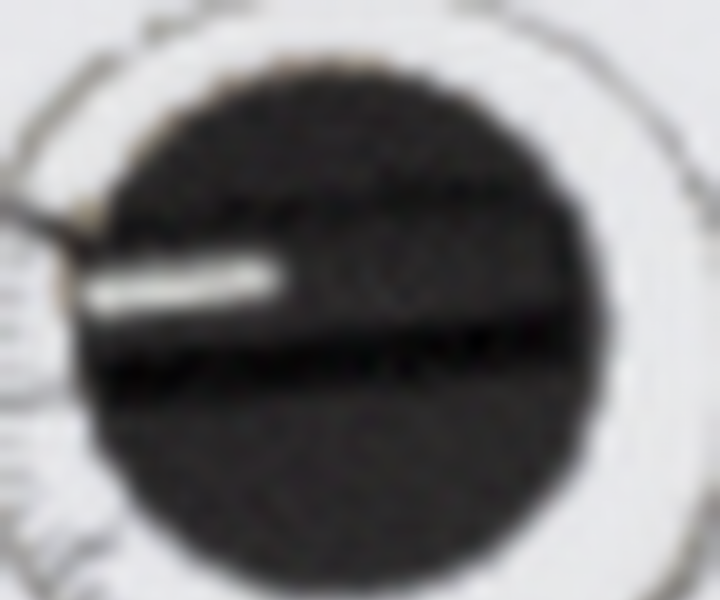

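The white line runs from (90,297) to (275,275), and the bar edges are parallel to it. Both give about 94–95°, matching the 10 tick at about 94.5°. I'll run a quick bystander check and then hand in.

```bash
python3 - <<'E'
from h import *
g0=gray({'pixels':cv2.imread('pics/top0.png')[:,:,::-1].copy()});g1=gray({'pixels':cv2.imread('pics/top5.png')[:,:,::-1].copy()})
for n,(u,v,h) in dict(flange=(187,206,22),wrench=(280,163,36),gasket=(335,230,22),pinkA=(302,115,24),pinkB=(361,166,24),pinkC=(212,307,26),brown=(300,300,26)).items():
    a,b=[x[v-h:v+h,u-h:u+h] for x in(g0,g1)];print(n,'mean|diff|',np.abs(a-b).mean().round(2))
rep();print(r.close_job())
E
```

```text
flange mean|diff| 7.82
wrench mean|diff| 7.5
gasket mean|diff| 7.29
pinkA mean|diff| 6.9
pinkB mean|diff| 6.83
pinkC mean|diff| 19.67
brown mean|diff| 5.83
t 18.05 p [0.6523 0.4416 0.2542] xang 93.39 tilt 3.05 togo cm [-32.76 -12.9   -1.73] F [ 0.3 -0.9 -0.5] Mz -0.03 w 0.0872 q7 -0.46
the job is handed in; nothing more can be done
None
```

The timer is set to about 10 minutes, and I handed the job in at 18 s of the 51 s allowed, with the gripper well clear. I gripped the bar with the fingertips on the skirt, twisted clockwise to about 16.4 minutes, came back to 10, opened while still pressing, and lifted off.

- **Setting:** the gripper stood at 94.2° when I let go, and the 10 mark is at about 94.5°. Afterwards the pointer line and bar edges read 94–95° by eye. Two cruder readings, through the bar's axis or its end, gave about 92–93° (10.3 minutes). One automatic line fit gave 98° (9.3 minutes), which I discounted because it used few pixels and may have picked up stray bright ones.
- **Press:** it read 13.5–16.9 N at the end of each twisting move, and about 10 N just before the first. I only had a reading once a second, so brief peaks in between are not ruled out. There was a steady sideways force of about 5–7 N.
- **Case:** it did not move. The dial centre matched the first measurement to within 0.1 mm, and the ticks were at the same angles.
- **Release:** as the press came off, the tool sprang about 7 mm sideways with the fingers open around the bar. The force reading was about 1 N, and I saw no disturbance afterwards.
- **Other things:** picture differences around the bystanders and look-alikes were small and even, so I saw no sign of movement. One pink look-alike showed a larger difference, probably the arm's shadow moving, but I did not check that separately. The arm never went near it below about 0.24 m.

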